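# Register a hand stamp over a book label

## Robot

A 6-joint arm with a two-finger parallel gripper is mounted at the origin on the work surface; the furniture and walls round the work are solid. World frame = base frame: x ahead of the robot, y to its left, z up, the work surface at z = 0. Lengths are in m, angles in rad, forces in N, time in s.
With the tool pointing down it reaches from about 0.225 to 0.725 m from the base axis. Payload 3.1 kg.
Tool frame: the origin (TCP) lies midway between the tips of the shut fingers; the grasp point (between the pads) lies 19 mm behind it; z points along the fingers, y is the line along which they close (so a half turn about z gives the same grasp; the last joint's range is limited). The gripper opens to 85 mm and grips with 20 to 120 N. Pads are 22 mm wide; open, the fingers measure 114 mm over their backs; the gripper's body (76 mm by 85 mm) begins 54 mm behind the grasp point. The pads swing forward as they close: fully open they stand 13 mm farther back than shut.
Start: joints at [1.057, 0.048, 0.099, 1.622, 0, 1.443], TCP at [0.198, 0.486, 0.231] pointing down, gripper open.
Joint ranges: [-2.91, 2.91], [-0.99, 1.94], [-1.21, 1.42], [-2.12, 2.29], [-1.49, 1.47], [-3.14, 3.14]. Speed limits (rad/s): [2.79, 2.79, 3.14, 3.14, 3.14, 3.14].

## Interface

Orientations are given as a unit quaternion [w, x, y, z].
In Python, from station import observe, read_camera, camera_info, sign_off gives the robot as it stands.
- The arm moves only by the tool step_arm, never from a script. Its argument "increments" is text: rows parted by semicolons, each of 7 numbers parted by spaces: the turn, a rotation vector about the tool's x, y, z in units of 5 degrees (1.0 is 5 degrees), then the shift along the tool's x, y, z in units of 40 mm (1.0 is 40 mm), then the finger opening in mm, from 0 to 85.4. In form: rx ry rz x y z claw; .... A call has 1 to 5 rows; each row shifts and turns the commanded pose from where the row before left it, along the tool's axes as they then stand; what a row does not reach is not made up. A row lasts 1/10 s, in which the tool goes at most 50 mm and 8.59 degrees, less where a joint would pass 70% of its speed; a pose out of reach is approached as far as the arm can. A call is refused whole if a number of a shift passes 1 or a number of a turn 1, either way. A call with a gripper value outside its range is refused whole. The fingers move at their own pace and stop on an object; "force" is the grip in N (left out, the last holds). Time passes only in rows, so rows that do not move let the fingers close. It gives the time, the measured TCP pose, the force, the opening and the grip force at its end, in the units of the state.
- observe(): the state, without advancing time (a new reading comes with each control period).
- read_camera(name): name is "scene" or "side" or "wrist"; returns the picture (400x640x3 uint8, red, green, blue); there is no depth.
- camera_info(name): a dict with "K" (3x3 intrinsics, pixels), "k1" (the pictures are not rectified: a ray, as slopes to the right and down, at radius r is drawn at 1 + k1 r^2 times it, then the intrinsics apply), "world_to_cam" (4x4, takes a point from world to camera coordinates). Camera axes: x right, y down, z forward; pixel columns grow to the right and rows downward; lengths in m; the calibration is good to about 2 mm. A picture is of the moment at which its call begins: read the wrist's pose just before it. camera_info takes no time and is no camera call; for the wrist camera it gives the pose at the moment of the call.
- sign_off(): hands the job in; it is judged then, once.
The state is a dict: "t": time; "joint_positions": joint angles; "qd": joint speeds; "joint_efforts": joint torques, N m; "ee_pos": TCP position; "tcp_rot": TCP orientation; "contact_force": force on the tool from outside, world axes, zero at the start; "wrist_torque": the same for the moment, N m; "opening": finger opening in m; "grip_force": force on a finger pad.
Only numpy, scipy, OpenCV 4.12 (cv2) and the standard library are available. Lean on these libraries where they do the work, as an engineer would, in place of code of your own. Each camera call takes 0.05 s, during which the arm holds its last target. There are 200 camera calls.

## Task

Lay the straightedge flat on the bench, flush against and roughly centred along the long edge of the book that faces the robot, and let go of it there. Then lift the rectangular stamp clear over the row of pots, leaving pots and round stamp where they stand. The job ends with the stamp still in the gripper, not put down: hold it still and level about a centimetre above the label on the book, centred on it and with its long side parallel to the straightedge, never letting it touch the book.

Things in the scene. Friction and masses are not known exactly. Their poses are not given: they have to be found in the camera images.
- book: closed cream-coloured book lying flat, fixed to the bench, 140 mm (its x) by 201 mm (its y), 11 mm thick; origin at the centre of its underside. Its y axis runs along the long edges; its -x long edge, 70 mm from the origin, faces the robot and is the one for the straightedge.
- label_center (a point): centre of the white paper label (62 mm along book x by 84 mm along book y, thin dark border) on the book's top face, 15 mm from the book's centre towards the robot-side edge; 12 mm above the bench. Axes as the book's.
- straightedge: loose aluminium safety straightedge, 0.3 kg: a flat base 40 mm (x) by 200 mm (y, its length) by 10 mm high, with an upright grip rib 14 mm thick (x), 170 mm long (y) along the middle, from 10 up to 42 mm above the bench; origin at the centre of its underside. Both long sides are alike; pinch the rib from above with the fingertips kept higher than the base and the 11 mm book.
- stamp: loose rectangular wooden hand stamp, about 0.12 kg: black rubber face and wooden mount 64 mm (its x) by 44 mm (its y), together 24 mm high, on top of it an upright flat bar grip 46 mm (x) by 16 mm thick (y), from 24 to 65 mm; origin at the centre of its underside, the stamping face. It stands on its face to the robot's right, beyond the pots.
- stamp_face (a point): centre of the stamping face (underside) of the rectangular stamp, same as its origin; axes as the stamp's
- round_stamp: loose wooden hand stamp with a round face 58 mm across and a turned round knob, 65 mm tall; origin at the centre of its underside; a bystander that may stand where the rectangular one is expected
- pot_0: squat pot with a screw lid, 58 mm across, 59 mm tall, loose, one of four standing in a row between the stamps and the book; origin at the centre of its underside; a bystander
- pot_1: squat pot with a screw lid, 58 mm across, 59 mm tall, loose, one of four standing in a row between the stamps and the book; origin at the centre of its underside; a bystander
- pot_2: squat pot with a screw lid, 58 mm across, 59 mm tall, loose, one of four standing in a row between the stamps and the book; origin at the centre of its underside; a bystander
- pot_3: squat pot with a screw lid, 58 mm across, 59 mm tall, loose, one of four standing in a row between the stamps and the book; origin at the centre of its underside; a bystander
Things that resemble listed ones, but are neither listed nor needed, are in the scene too. What is shaped like the stamp but pink is not meant.

How it is judged:
By the outcome, as a careful person would: the job done as asked, in the order asked, and still so for the second after the job is handed in, while the arm keeps its last pose, push and grip.
It also fails if it takes over 61 s, if anything falls off the work surface, if the arm or the gripper's body presses on something with over 40 N, if the wrist force passes 120 N, or if a joint passes its speed limit or range.

## Working session

There is one attempt and no reset: what is moved stays moved. The work goes in short steps, Python scripts to look and compute and a tool call to move; the robot and the scene stay as the last step left them, time stands still between calls to the robot, and variables do not carry over. Pictures are saved under pics/ and viewed, at most 10 in all, crops included, and the job is handed in when it is done.

Besides the shell and the picture viewer there is one more tool, called after "Emit:" by a JSON object that holds its "method" and its "body", one argument or row to a line. step_arm: Moves the arm, as the interface text tells. Its arguments: {"type":"object","properties":{"increments":{"type":"string"},"force":{"type":"number"}},"required":["increments"]}

```bash
ls; mkdir -p pics; cat > h.py <<'E'
import numpy as np, cv2
from station import observe, read_camera, camera_info, sign_off
def snap(name,fn=None):
    ci=camera_info(name); im=read_camera(name)
    if fn: cv2.imwrite('pics/'+fn,im[:,:,::-1])
    return im,ci
def ray(ci,u,v):
    K=np.array(ci['K']);d=np.array([(u-K[0,2])/K[0,0],(v-K[1,2])/K[1,1]]);s=d.copy()
    for _ in range(30): s=d/(1+ci['k1']*(s@s))
    T=np.array(ci['world_to_cam']);R=T[:3,:3]
    return -R.T@T[:3,3], R.T@np.array([s[0],s[1],1])
def onz(ci,u,v,z):
    o,d=ray(ci,u,v); return o+d*(z-o[2])/d[2]
def proj(ci,P):
    T=np.array(ci['world_to_cam']);p=T[:3,:3]@np.array(P)+T[:3,3];s=p[:2]/p[2];s=s*(1+ci['k1']*(s@s));K=np.array(ci['K'])
    return K[0,0]*s[0]+K[0,2],K[1,1]*s[1]+K[1,2]
def tri(obs):
    A=np.zeros((3,3));b=np.zeros(3)
    for ci,u,v in obs:
        o,d=ray(ci,u,v);d/=np.linalg.norm(d);M=np.eye(3)-np.outer(d,d);A+=M;b+=M@o
    return np.linalg.solve(A,b)
E
python3 - <<'E'
from h import *
print(observe())
for n in('scene','side'):
    im,ci=snap(n,n+'0.png'); o,d=ray(ci,320,200);print(n,o,d,ci['k1'],ci['K'])
E
```

```text
pics
{'t': 0.0, 'joint_positions': array([1.05717185e+00, 4.87184490e-02, 9.75784298e-02, 1.62198317e+00,
       2.42040257e-06, 1.44300303e+00]), 'qd': array([ 5.32169986e-04, -1.06727804e-03, -2.72410672e-04,  1.26467619e-03,
        1.69626937e-03, -6.88928782e-05]), 'joint_efforts': array([ 2.06135201e-05, -3.38782454e+01,  3.20015430e+01,  2.05011800e-02,
       -1.48001463e-04, -6.15960030e-07]), 'ee_pos': array([0.19727851, 0.48586648, 0.23012422]), 'tcp_rot': array([-3.67907368e-04,  1.91721078e-01,  9.81448763e-01, -1.10372750e-03]), 'contact_force': array([-0.6079692 ,  0.24742346,  0.32207167]), 'wrist_torque': array([-0.00387705,  0.01809984, -0.01548926]), 'grip_force': 0.0, 'opening': 0.08514610302136401}
scene [1.01376761 0.39396289 0.87718717] [-0.42727906 -0.49518851 -0.75647421] -0.13067206017905197 [[486.07440815   0.         322.48445905]
 [  0.         486.07440815 201.20684769]
 [  0.           0.           1.        ]]
side [ 0.87136552 -0.94219474  0.83501802] [-0.3107002   0.6728509  -0.67153603] -0.044717105962181855 [[502.53666105   0.         327.47263937]
 [  0.         502.53666105 199.21033873]
 [  0.           0.           1.        ]]
```

View pics/scene0.png

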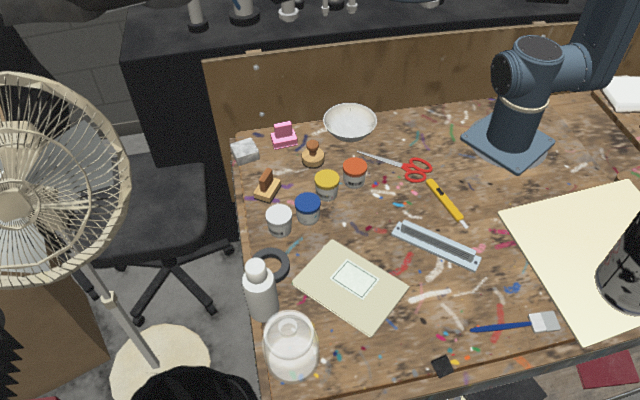

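View pics/side0.png

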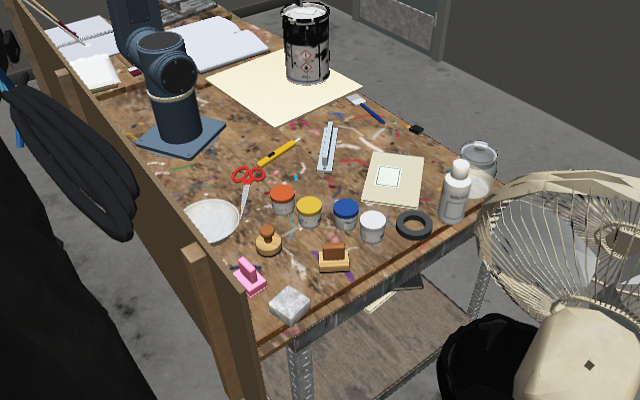

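Scene and side views. Candidates for the stamp:
- Brown rectangular stamp: scene (267,186), side (334,258). This is the one that fits the description.
- Round stamp: scene (313,152), side (268,240).
- Pink stamp: scene (284,135), side (249,275).
- Grey block: scene (245,150), side (290,305).

Straightedge: scene (437,245), side (328,147). The scissors and the cutter could be mistaken for it. The book is at scene (350,285), side (394,178).

```bash
python3 - <<'E'
from h import *
a=cv2.imread('pics/scene0.png')[150:340,240:490]; b=cv2.imread('pics/side0.png')[115:280,255:435]
cv2.imwrite('pics/c1.png',cv2.resize(a,None,fx=3.1,fy=3.1,interpolation=cv2.INTER_CUBIC))
cv2.imwrite('pics/c2.png',cv2.resize(b,None,fx=3.6,fy=3.6,interpolation=cv2.INTER_CUBIC))
E
```

```text
(no output)
```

View pics/c1.png

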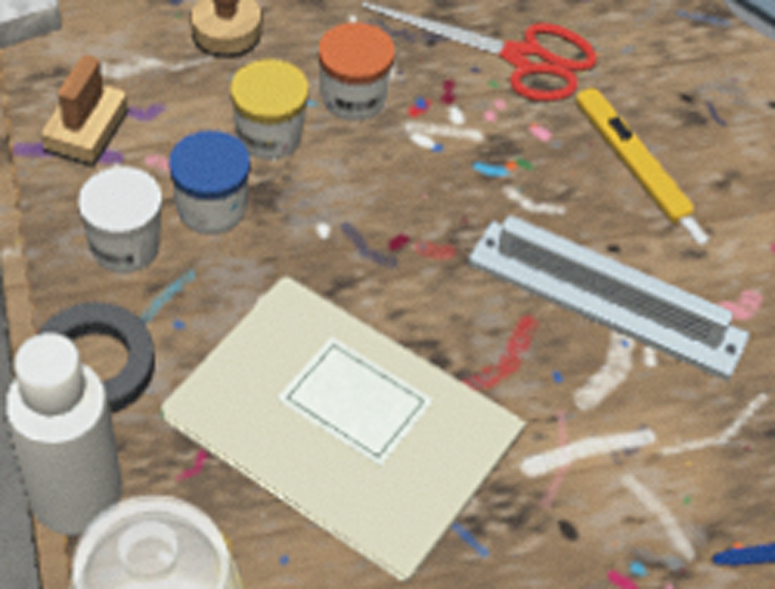

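View pics/c2.png

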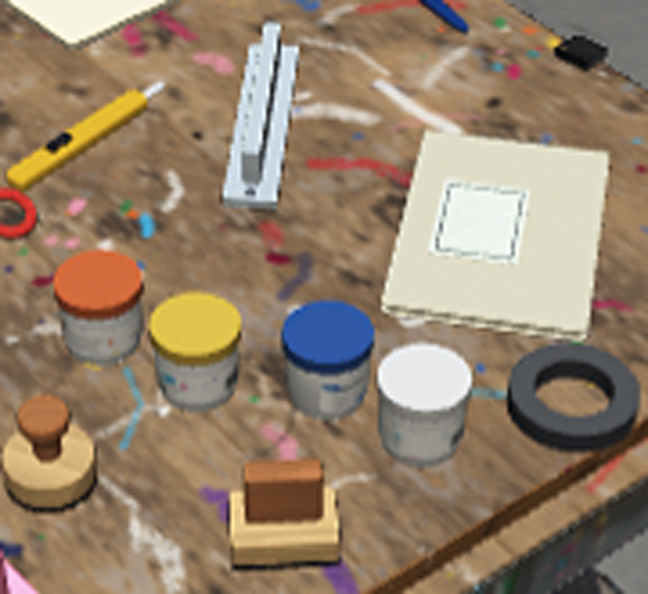

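Crops (c1 scene, c2 side) confirm the brown rectangular stamp: c1 (85,110), c2 (285,515). Its wooden bar grip runs across the side view. The straightedge rib runs (500,230)–(730,330) in c1. The book's long edge facing the robot runs (285,278)–(525,425).

```bash
cat > m.py <<'E'
from h import *
from scipy.optimize import least_squares
def S(u,v): return ('scene',240+(u+.5)/3.1-.5,150+(v+.5)/3.1-.5)
def D(u,v): return ('side',255+(u+.5)/3.6-.5,115+(v+.5)/3.6-.5)
C={n:camera_info(n) for n in('scene','side')}
def fit(pairs,x0):  # pairs: (local pt, obs) ; pose x,y,z,yaw
    def W(x,p):
        c,s=np.cos(x[3]),np.sin(x[3]);return [x[0]+c*p[0]-s*p[1],x[1]+s*p[0]+c*p[1],x[2]+p[2]]
    f=lambda x:np.concatenate([np.subtract(proj(C[o[0]],W(x,p)),o[1:]) for p,o in pairs])
    r=least_squares(f,x0,loss='soft_l1'); return r.x,f(r.x).reshape(-1,2)
E
python3 - <<'E'
from m import *
q=lambda o,z:onz(C[o[0]],o[1],o[2],z)[:2].round(3)
for l,z in(([S(285,278),S(525,425),S(403,576),S(163,412),D(428,130),D(609,153),D(590,328),D(384,308)],.011),
 ([S(490,225),S(470,255),S(728,370),S(748,330),D(223,198),D(276,203),D(298,47)],.01),
 ([S(44,122),S(95,148),S(125,88),D(232,490),D(335,488),D(340,528),D(230,530)],.024)):
    for o in l: print(o[0],q(o,z))
tr=lambda a,b:tri([(C[a[0]],*a[1:]),(C[b[0]],*b[1:])]).round(4)
print('label',tr(S(356,400),D(481,221)))
print('rib ends',tr(S(510,217),D(252,150)),tr(S(730,320),D(272,25)))
print('stamp bar top',tr(S(90,66),D(284,469)))
for s,d in((( 357,50),(99,283)),((270,90),(195,325)),((210,163),(328,335)),((120,200),(425,377)),((226,0),(43,412))): print('pot lid',tr(S(*s),D(*d)))
E
```

```text
scene [ 0.581 -0.07 ]
scene [0.545 0.126]
scene [0.681 0.148]
scene [ 0.716 -0.043]
side [0.545 0.123]
side [0.68  0.147]
side [ 0.718 -0.045]
side [ 0.584 -0.079]
scene [ 0.437 -0.005]
scene [0.468 0.004]
scene [0.408 0.191]
scene [0.371 0.181]
side [ 0.434 -0.01 ]
side [ 0.472 -0.001]
side [0.411 0.19 ]
scene [ 0.626 -0.296]
scene [ 0.613 -0.248]
scene [ 0.557 -0.282]
side [ 0.56 -0.28]
side [ 0.617 -0.255]
side [ 0.631 -0.283]
side [ 0.572 -0.309]
label [0.6146 0.036  0.01  ]
rib ends [0.4448 0.0142 0.0415] [0.3946 0.174  0.0375]
stamp bar top [ 0.5907 -0.2842  0.0645]
pot lid [ 0.4163 -0.1704  0.0531]
pot lid [ 0.4929 -0.1841  0.0532]
pot lid [ 0.5737 -0.1596  0.0526]
pot lid [ 0.644  -0.1746  0.0549]
pot lid [ 0.4426 -0.2875  0.0472]
```

```bash
cat > plan.py <<'E'
from h import *
from scipy.spatial.transform import Rotation as Ro
def state():
    o=observe(); w,x,y,z=o['tcp_rot']; return o,Ro.from_quat([x,y,z,w])
def plan(pos,yaw_y,claw,vmax=.036,amax=5.,N=None):
    """rows to reach pos with tool down and tool y at yaw_y degrees (mod 180)"""
    o,R=state(); p=o['ee_pos'].copy(); pos=np.array(pos,float); a=np.radians(yaw_y)
    best=None
    for s in(0,np.pi):
        y=np.array([np.cos(a+s),np.sin(a+s),0]); z=np.array([0,0,-1.]); T=Ro.from_matrix(np.c_[np.cross(y,z),y,z])
        r=(R.inv()*T).as_rotvec()
        if best is None or np.linalg.norm(r)<np.linalg.norm(best): best=r
    n=N or int(max(1,np.ceil(np.linalg.norm(pos-p)/vmax-1e-6),np.ceil(np.degrees(np.linalg.norm(best))/amax-1e-6)))
    rows=[]
    for i in range(n):
        u=np.round(np.degrees(best)/n/5,2); sh=np.round(R.inv().apply((pos-p)/(n-i))/.04,2)
        rows.append(' '.join('%g'%v for v in [*u,*sh,claw])); p=p+R.apply(sh*.04); R=R*Ro.from_rotvec(np.radians(u*5))
    print(n,'rows'); 
    for i in range(0,n,5): print('; '.join(rows[i:i+5]))
E
python3 -c "
from plan import *
plan([.40,.10,.23],18.4,40)"
```

```text
13 rows
-0 0 0.76 -0.64 -0.54 0 40; -0 0 0.76 -0.67 -0.5 0 40; -0 0 0.76 -0.71 -0.45 0 40; -0 0 0.76 -0.73 -0.4 0 40; -0 0 0.76 -0.76 -0.35 0 40
-0 0 0.76 -0.78 -0.3 0 40; -0 0 0.76 -0.8 -0.25 0 40; -0 0 0.76 -0.82 -0.2 0 40; -0 0 0.76 -0.83 -0.14 0 40; -0 0 0.76 -0.83 -0.09 0 40
-0 0 0.76 -0.84 -0.03 0.01 40; -0 0 0.76 -0.84 0.02 0 40; -0 0 0.76 -0.84 0.08 0.01 40
```

Emit:
{"method": "step_arm", "body": {
  "increments": "0 0 0.76 -0.64 -0.54 0 40; 0 0 0.76 -0.67 -0.5 0 40; 0 0 0.76 -0.71 -0.45 0 40; 0 0 0.76 -0.73 -0.4 0 40; 0 0 0.76 -0.76 -0.35 0 40"
}}

```text
t: 0.6
ee_pos: [0.2756, 0.337, 0.2307]
tcp_rot: [-0.0, 0.352, 0.936, -0.0]
contact_force: [1.1, 0.0, 1.7]
opening: 0.04
grip_force: 0.0
```

Emit:
{"method": "step_arm", "body": {
  "increments": "0 0 0.76 -0.78 -0.3 0 40; 0 0 0.76 -0.8 -0.25 0 40; 0 0 0.76 -0.82 -0.2 0 40; 0 0 0.76 -0.83 -0.14 0 40; 0 0 0.76 -0.83 -0.09 0 40"
}}

```text
t: 1.1
ee_pos: [0.3537, 0.1885, 0.2309]
tcp_rot: [-0.0, 0.502, 0.865, -0.0]
contact_force: [1.1, 0.6, -0.0]
opening: 0.04
grip_force: 0.0
```

Emit:
{"method": "step_arm", "body": {
  "increments": "0 0 0.76 -0.84 -0.03 0.01 40; 0 0 0.76 -0.84 0.02 0 40; 0 0 0.76 -0.84 0.08 0.01 40; 0 0 0 0 0 0 40; 0 0 0 0 0 0 40"
}}

```text
t: 1.6
ee_pos: [0.4002, 0.0999, 0.23]
tcp_rot: [-0.001, 0.585, 0.811, -0.0]
contact_force: [-0.6, -0.5, 0.5]
opening: 0.0399
grip_force: 0.0
```

```bash
python3 - <<'E'
from h import *
import pickle
o=observe();im,ci=snap('wrist','w1.png');pickle.dump(ci,open('w1.pkl','wb'))
print(o['t'],o['ee_pos'],o['tcp_rot']);a,d=ray(ci,320,200);print(a,d)
E
```

```text
1.6 [0.40020475 0.09991817 0.22996384] [-7.31537246e-04  5.84930528e-01  8.11083014e-01 -2.95189622e-04]
[0.37878883 0.16307734 0.37329118] [ 0.07535676 -0.25871522 -0.96307195]
```

View pics/w1.png

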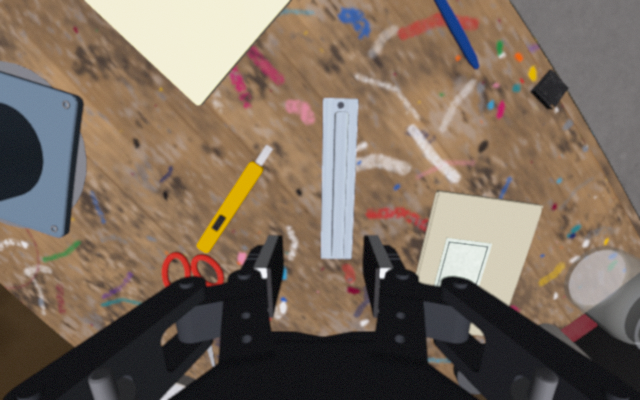

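Wrist view: the straightedge runs nearly vertically, with base corners (324,98), (358,99), (352,259), (322,259). The book is at lower right, with its far-left corner at (437,191) and far-right corner at (543,206). The claws are open on either side of the view centre.

```bash
python3 - <<'E'
from m import *
import pickle
C['w1']=pickle.load(open('w1.pkl','rb')); W=lambda u,v:('w1',u,v)
q=lambda o,z:onz(C[o[0]],o[1],o[2],z)[:2].round(4)
for p in((324,98),(358,99),(352,259),(322,259)): print('base',q(W(*p),.01))
for p in((437,191),(543,206),(421,270)): print('book',q(W(*p),.011))
a,b=.02,.1
# straightedge: local (x,y,z)
P=[((-a,b,.01),W(324,98)),((a,b,.01),W(358,99)),((a,-b,.01),W(352,259)),((-a,-b,.01),W(322,259)),
 ((-a,-b,.01),S(490,225)),((a,-b,.01),S(470,255)),((a,b,.01),S(728,370)),((-a,b,.01),S(748,330)),
 ((-a,-b,.01),D(223,198)),((a,-b,.01),D(276,203)),((a,b,.01),D(298,47))]
x,r=fit(P,[.42,.09,0,.32]);print('SE',x.round(4),np.degrees(x[3]));print(r.round(1).tolist())
a,b=.07,.1005
Q=[((-a,-b,.011),S(285,278)),((-a,b,.011),S(525,425)),((a,b,.011),S(403,576)),((a,-b,.011),S(163,412)),
((-a,b,.011),D(428,130)),((a,b,.011),D(609,153)),((a,-b,.011),D(590,328)),((-a,-b,.011),D(384,308)),((-a,b,.011),W(437,191)),((a,b,.011),W(543,206))]
x,r=fit(Q,[.63,.04,0,.19]);print('BK',x.round(4),np.degrees(x[3]));print(r.round(1).tolist())
a,b=.032,.022
Q=[((a,-b,.024),S(44,122)),((a,b,.024),S(95,148)),((-a,b,.024),S(125,88)),((-a,b,.024),D(232,490)),((a,b,.024),D(335,488)),((a,-b,.024),D(340,528)),((-a,-b,.024),D(230,530)),((-a,-b,0),D(233,566)),((a,-b,0),D(340,565)),((0,0,.065),S(90,66)),((0,0,.065),D(284,469))]
x,r=fit(Q,[.593,-.281,0,.42]);print('ST',x.round(4),np.degrees(x[3]));print(r.round(1).tolist())
E
```

```text
base [0.3736 0.1816]
base [0.4108 0.1929]
base [0.4722 0.0025]
base [ 0.4349 -0.0099]
book [0.5405 0.1224]
book [0.6808 0.1486]
book [0.5649 0.0164]
SE [4.224e-01 9.180e-02 3.000e-04 3.107e-01] 17.800537940848585
[[-0.9, 0.4], [0.1, -0.1], [-0.1, -0.1], [-0.6, -0.4], [-0.4, -1.9], [-1.5, 0.6], [0.0, 1.1], [-0.4, 0.4], [0.2, -0.3], [0.7, -0.9], [0.4, -0.6]]
BK [ 0.6307  0.0377 -0.0016  0.1883] 10.786626606658164
[[-1.0, -0.8], [-0.4, -0.8], [0.9, 0.9], [-2.3, -0.7], [-0.6, 0.2], [0.6, 0.0], [-0.2, 1.2], [-0.4, -1.0], [1.7, -0.4], [-0.6, -1.1]]
ST [ 0.5948 -0.2839  0.0014  0.4507] 25.82506059410109
[[-1.1, 2.5], [-0.9, -0.6], [1.2, 0.3], [-1.1, -1.5], [-0.3, -2.3], [-0.0, 2.1], [0.2, 2.9], [-0.4, 0.2], [-0.2, -0.8], [-3.2, 2.0], [-0.3, -1.8]]
```

```bash
python3 -c "
from plan import *
plan([.4225,.0915,.07],17.8,40)"
```

```text
5 rows
-0 -0 0.03 -0.08 0.09 0.8 40; -0 -0 0.03 -0.08 0.09 0.8 40; -0 -0 0.03 -0.08 0.1 0.8 40; -0 -0 0.03 -0.08 0.09 0.8 40; -0 -0 0.03 -0.07 0.1 0.8 40
```

Emit:
{"method": "step_arm", "body": {
  "increments": "0 0 0.03 -0.08 0.09 0.8 40; 0 0 0.03 -0.08 0.09 0.8 40; 0 0 0.03 -0.08 0.1 0.8 40; 0 0 0.03 -0.08 0.09 0.8 40; 0 0 0.03 -0.07 0.1 0.8 40"
}}

```text
t: 2.15
ee_pos: [0.4227, 0.0927, 0.0693]
tcp_rot: [-0.0, 0.588, 0.809, 0.0]
contact_force: [0.8, 0.6, 0.3]
opening: 0.0401
grip_force: 0.0
```

Emit:
{"method": "step_arm", "body": {
  "increments": "0 0 0 0 0 0.3 40; 0 0 0 0 0 0.3 40; 0 0 0 0 0 0.3 40; 0 0 0 0 0 0.25 40; 0 0 0 0 0 0.2 40"
}}

```text
t: 2.65
ee_pos: [0.4237, 0.0916, 0.0166]
tcp_rot: [0.0, 0.589, 0.808, 0.0]
contact_force: [-0.1, -0.4, 0.2]
opening: 0.04
grip_force: 0.0
```

Emit:
{"method": "step_arm", "body": {
  "increments": "0 0 0 0 0 0 40; 0 0 0 0 0 0 20; 0 0 0 0 0 0 5; 0 0 0 0 0 0 5; 0 0 0 0 0 0 5",
  "force": 40
}}

```text
t: 3.15
ee_pos: [0.4239, 0.0914, 0.0173]
tcp_rot: [0.001, 0.59, 0.808, 0.0]
contact_force: [0.8, -0.6, 2.5]
opening: 0.0133
grip_force: 40.9
```

Emit:
{"method": "step_arm", "body": {
  "increments": "0 0 0 0 0 0 5; 0 0 0 0 0 0 5; 0 0 0 0 0 0 5"
}}

```text
t: 3.45
ee_pos: [0.424, 0.0914, 0.0173]
tcp_rot: [0.001, 0.59, 0.808, 0.0]
contact_force: [-0.5, -0.6, 4.9]
opening: 0.0131
grip_force: 41.4
```

```bash
python3 -c "
from plan import *
o,R=state();print(R.as_matrix()[:,1:].round(4))
plan([.5305,.0188,.050],10.7,5,vmax=.02)"
```

```text
[[ 9.524e-01  1.600e-03]
 [ 3.047e-01 -1.000e-04]
 [ 1.500e-03 -1.000e+00]]
7 rows
0 0 0.2 -0.36 0.28 -0.12 5; 0 0 0.2 -0.36 0.29 -0.12 5; 0 0 0.2 -0.35 0.3 -0.11 5; 0 0 0.2 -0.35 0.3 -0.12 5; 0 0 0.2 -0.34 0.31 -0.11 5
0 0 0.2 -0.34 0.31 -0.12 5; 0 0 0.2 -0.33 0.32 -0.11 5
```

Emit:
{"method": "step_arm", "body": {
  "increments": "0 0 0 0 0 -0.1 5; 0 0 0 0 0 -0.2 5; 0 0 0 0 0 -0.3 5; 0 0 0 0 0 -0.2 5"
}}

```text
t: 3.85
ee_pos: [0.4232, 0.0915, 0.0493]
tcp_rot: [0.0, 0.59, 0.808, 0.0]
contact_force: [1.0, -0.5, -2.9]
opening: 0.0131
grip_force: 40.2
```

```bash
python3 -c "
from plan import *
plan([.5305,.0188,.037],10.7,5,vmax=.016)"
```

```text
9 rows
0 -0 0.16 -0.28 0.22 0.03 5; 0 -0 0.16 -0.28 0.23 0.03 5; 0 -0 0.16 -0.28 0.23 0.04 5; 0 -0 0.16 -0.27 0.23 0.03 5; 0 -0 0.16 -0.27 0.24 0.04 5
0 -0 0.16 -0.27 0.24 0.03 5; 0 -0 0.16 -0.26 0.25 0.04 5; 0 -0 0.16 -0.26 0.25 0.03 5; 0 -0 0.16 -0.26 0.25 0.04 5
```

Emit:
{"method": "step_arm", "body": {
  "increments": "0 0 0.16 -0.28 0.22 0 5; 0 0 0.16 -0.28 0.23 0 5; 0 0 0.16 -0.28 0.23 0 5; 0 0 0.16 -0.27 0.23 0 5; 0 0 0.16 -0.27 0.24 0 5"
}}

```text
t: 4.35
ee_pos: [0.4836, 0.0502, 0.048]
tcp_rot: [-0.0, 0.618, 0.786, -0.0]
contact_force: [-0.3, 0.2, -3.3]
opening: 0.0137
grip_force: 40.1
```

Emit:
{"method": "step_arm", "body": {
  "increments": "0 0 0.16 -0.27 0.24 0 5; 0 0 0.16 -0.26 0.25 0 5; 0 0 0.16 -0.26 0.25 0 5; 0 0 0.16 -0.26 0.25 0 5; 0 0 0 0 0 0 5"
}}

```text
t: 4.85
ee_pos: [0.5325, 0.0173, 0.0485]
tcp_rot: [0.001, 0.64, 0.768, 0.0]
contact_force: [-0.9, -0.5, -3.4]
opening: 0.0131
grip_force: 40.3
```

```bash
python3 - <<'E'
from plan import *
import pickle
o,R=state();im,ci=snap('wrist');pickle.dump(ci,open('w2.pkl','wb'));cv2.imwrite('pics/w2.png',im[:,:,::-1])
print(o['ee_pos'],R.as_matrix()[:,1])
E
```

```text
[0.53254951 0.01727097 0.04845906] [0.98350201 0.18089284 0.00125448]
```

View pics/w2.png

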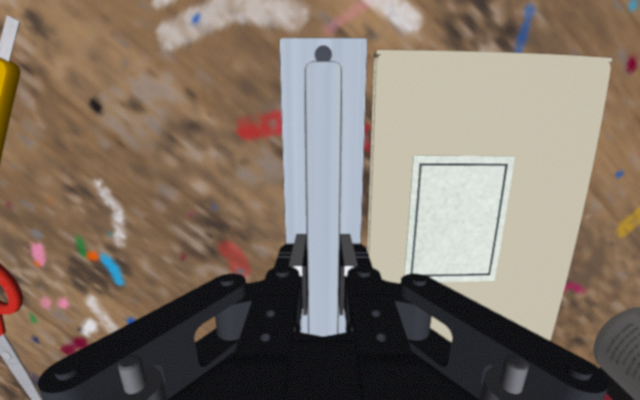

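The straightedge is held straight; its base far corners are at (281,38) and (367,38). The book's robot-side edge runs (376,52)→(369,262), and the label corners are (417,155), (514,157), (495,281), (407,275).

```bash
python3 - <<'E'
from plan import *
import pickle
ci=pickle.load(open('w2.pkl','rb'));o,R=state();y=R.as_matrix()[:,1]
def dirn(a,b): return np.degrees(np.arctan2(*(b-a)[1::-1]))
q=lambda u,v,z:onz(ci,u,v,z)
A,B=q(281,38,.0412),q(367,38,.0412);L1,L2=q(287,230,.0412),q(361,230,.0412)
print('SE far mid',(A+B)/2,'w',np.linalg.norm(A-B),'dirs',dirn(A,B),dirn(L1,A)-90,dirn(L2,B)-90,'tool y',dirn(np.zeros(3),y))
x=-np.array([np.cos(np.radians(10.7)),np.sin(np.radians(10.7))]);t=np.array([-y[1],y[0],0])
print('SE ctr',(A+B)/2-.1*t, 'tcp',o['ee_pos'])
b1,b2,b3=q(376,52,.011),q(611,58,.011),q(369,262,.011)
print('book',b1,b2,np.linalg.norm(b1-b2),dirn(b1,b2),dirn(b3,b1)-90)
l=[q(*p,.0112) for p in((417,155),(514,157),(495,281),(407,275))];print('label',np.mean(l,0),dirn(l[0],l[1]),dirn(l[3],l[0])-90,[np.linalg.norm(l[i]-l[i-1]).round(4) for i in range(4)])
E
```

```text
SE far mid [0.51430986 0.11661086 0.0412    ] w 0.03910216128434655 dirs 10.480165227891847 10.505357971059425 10.496812143069803 tool y 10.471106035531914
SE ctr [0.53248383 0.0182762  0.0412    ] tcp [0.53126616 0.01805302 0.04829732]
book [0.5427015  0.12154691 0.011     ] [0.67968908 0.1484244  0.011     ] 0.13959941912813786 11.100643561690577 10.882554292302416
label [0.61673988 0.03524443 0.0112    ] 9.744039475953022 10.455842985925273 [np.float64(0.0798), np.float64(0.0601), np.float64(0.0846), np.float64(0.0617)]
```

Emit:
{"method": "step_arm", "body": {
  "increments": "0 0 -0.06 0 0 0.25 5; 0 0 0 0 0 0.25 5; 0 0 0 0 0 0.18 5; 0 0 0 0 0 0.06 5; 0 0 0 0 0 0 5"
}}

```text
t: 5.4
ee_pos: [0.5298, 0.0191, 0.0183]
tcp_rot: [-0.001, 0.637, 0.771, -0.0]
contact_force: [0.5, -0.3, -3.7]
opening: 0.0134
grip_force: 40.2
```

Emit:
{"method": "step_arm", "body": {
  "increments": "0 0 0 0 0.05 0 5; 0 0 0 0 0.05 0 5; 0 0 0 0 0.05 0 5; 0 0 0 0 0 0 5"
}}

```text
t: 5.8
ee_pos: [0.5371, 0.0199, 0.0192]
tcp_rot: [0.0, 0.637, 0.771, 0.0]
contact_force: [0.3, -0.0, -3.0]
opening: 0.0133
grip_force: 40.2
```

Emit:
{"method": "step_arm", "body": {
  "increments": "0 0 0 0 0 0.03 5; 0 0 0 0 0 0 5"
}}

```text
t: 6.0
ee_pos: [0.5362, 0.0199, 0.0175]
tcp_rot: [-0.0, 0.637, 0.771, -0.0]
contact_force: [0.1, -0.3, -2.5]
opening: 0.0132
grip_force: 40.2
```

Emit:
{"method": "step_arm", "body": {
  "increments": "0 0 0 0 0.03 0 5; 0 0 0 0 0.03 0 5; 0 0 0 0 0 0 5"
}}

```text
t: 6.3
ee_pos: [0.539, 0.0204, 0.0178]
tcp_rot: [0.0, 0.637, 0.771, 0.0]
contact_force: [-0.4, 0.3, -3.2]
opening: 0.0134
grip_force: 40.2
```

Emit:
{"method": "step_arm", "body": {
  "increments": "0 0 0 0 0.02 0.02 5; 0 0 0 0 0.02 0 5; 0 0 0 0 0 0 5"
}}

```text
t: 6.6
ee_pos: [0.5406, 0.0206, 0.0174]
tcp_rot: [0.0, 0.637, 0.771, 0.0]
contact_force: [-1.6, -0.9, 0.2]
opening: 0.0133
grip_force: 40.7
```

Emit:
{"method": "step_arm", "body": {
  "increments": "0 0 0 0 0.02 0 5; 0 0 0 0 0.02 0 5; 0 0 0 0 0 0 5"
}}

```text
t: 6.9
ee_pos: [0.5416, 0.0208, 0.0174]
tcp_rot: [-0.0, 0.637, 0.771, -0.0]
contact_force: [-3.5, -0.6, 3.5]
opening: 0.0135
grip_force: 41.2
```

Emit:
{"method": "step_arm", "body": {
  "increments": "0 0 0 0 0.02 0 5; 0 0 0 0 0.02 0 5; 0 0 0 0 0 0 5"
}}

```text
t: 7.2
ee_pos: [0.5418, 0.0209, 0.0174]
tcp_rot: [-0.001, 0.637, 0.771, -0.001]
contact_force: [-7.3, -1.4, 6.7]
opening: 0.0132
grip_force: 41.8
```

Emit:
{"method": "step_arm", "body": {
  "increments": "0 0 0 0 0.03 0 5; 0 0 0 0 0.03 0 5; 0 0 0 0 0 0 5"
}}

```text
t: 7.5
ee_pos: [0.5419, 0.0209, 0.0175]
tcp_rot: [-0.002, 0.637, 0.771, -0.003]
contact_force: [-12.4, -2.1, 12.4]
opening: 0.013
grip_force: 42.4
```

```bash
python3 - <<'E'
from plan import *
import pickle
o,R=state();im,ci=snap('wrist');pickle.dump(ci,open('w3.pkl','wb'))
print(o['ee_pos'],o['wrist_torque'],o['contact_force'])
s=snap('side')[0]
a=cv2.resize(im[20:300,240:520],None,fx=1.9,fy=1.9,interpolation=3);b=cv2.resize(s[130:220,330:390],(355,532),interpolation=3)
cv2.imwrite('pics/w3.png',np.hstack([a[:532],b[:,:260]])[:,:,::-1])
E
```

```text
[0.54187508 0.02092834 0.01745429] [-0.49965992  2.63448678 -0.19221517] [-12.4220304   -2.12322714  12.36503152]
```

View pics/w3.png

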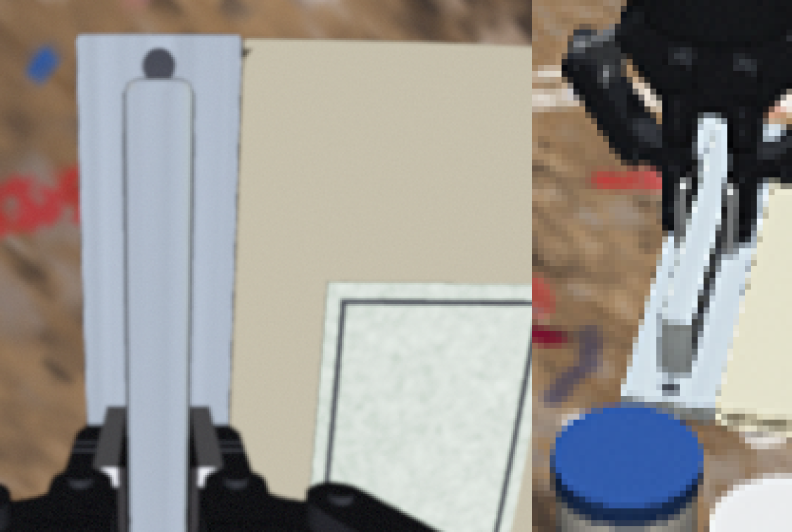

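Wrist and side crops: the straightedge's right edge lies against the book edge (w3 (240,40)→(230,420)) and their far ends line up. I'll relax the push and release it.

Emit:
{"method": "step_arm", "body": {
  "increments": "0 0 0 0 -0.04 -0.02 5; 0 0 0 0 -0.03 -0.02 5; 0 0 0 0 0 0 5"
}}

```text
t: 7.9
ee_pos: [0.5418, 0.021, 0.0174]
tcp_rot: [-0.001, 0.637, 0.771, -0.001]
contact_force: [-4.7, -0.2, -1.7]
opening: 0.013
grip_force: 40.5
```

Emit:
{"method": "step_arm", "body": {
  "increments": "0 0 0 0 0 0 16; 0 0 0 0 0 0 20; 0 0 0 0 0 0 26; 0 0 0 0 0 0 32; 0 0 0 0 0 0 32"
}}

```text
t: 8.4
ee_pos: [0.544, 0.0213, 0.0191]
tcp_rot: [0.001, 0.637, 0.771, 0.001]
contact_force: [0.3, 0.2, 0.7]
opening: 0.0321
grip_force: 0.0
```

Emit:
{"method": "step_arm", "body": {
  "increments": "0 0 0 0 0 -0.3 32; 0 0 0 0 0 -0.6 32; 0 0 0 0 0 -0.9 32; 0 0 0 0 0 -1 32; 0 0 0 0 0 -1 32"
}}

```text
t: 8.9
ee_pos: [0.543, 0.0212, 0.1729]
tcp_rot: [0.0, 0.637, 0.771, 0.0]
contact_force: [0.4, 0.4, -0.5]
opening: 0.0317
grip_force: 0.0
```

```bash
python3 -c "
from plan import *
o,R=state();print(o['ee_pos'],o['contact_force'])
plan([.57,-.22,.26],-64.5,60)"
```

```text
[0.54297319 0.02124029 0.17289756] [ 0.36251973  0.37163311 -0.51293869]
16 rows
0 -0 0.94 -0.38 -0.03 -0.14 60; 0 -0 0.94 -0.38 0 -0.14 60; 0 -0 0.94 -0.38 0.03 -0.14 60; 0 -0 0.94 -0.37 0.06 -0.14 60; 0 -0 0.94 -0.37 0.09 -0.13 60
0 -0 0.94 -0.36 0.12 -0.14 60; 0 -0 0.94 -0.35 0.15 -0.13 60; 0 -0 0.94 -0.33 0.18 -0.14 60; 0 -0 0.94 -0.32 0.21 -0.13 60; 0 -0 0.94 -0.3 0.23 -0.14 60
0 -0 0.94 -0.28 0.26 -0.13 60; 0 -0 0.94 -0.25 0.28 -0.14 60; 0 -0 0.94 -0.23 0.3 -0.13 60; 0 -0 0.94 -0.21 0.32 -0.14 60; 0 -0 0.94 -0.18 0.33 -0.13 60
0 -0 0.94 -0.15 0.35 -0.14 60
```

```bash
python3 -c "
from plan import *
plan([.568,-.297,.23],-64.5,60)"
```

```text
16 rows
0 -0 0.94 -0.5 -0.06 -0.09 60; 0 -0 0.94 -0.5 -0.01 -0.09 60; 0 -0 0.94 -0.5 0.03 -0.09 60; 0 -0 0.94 -0.49 0.07 -0.09 60; 0 -0 0.94 -0.49 0.11 -0.09 60
0 -0 0.94 -0.48 0.15 -0.09 60; 0 -0 0.94 -0.46 0.18 -0.09 60; 0 -0 0.94 -0.45 0.22 -0.09 60; 0 -0 0.94 -0.43 0.26 -0.09 60; 0 -0 0.94 -0.4 0.29 -0.09 60
0 -0 0.94 -0.38 0.32 -0.09 60; 0 -0 0.94 -0.35 0.35 -0.09 60; 0 -0 0.94 -0.32 0.38 -0.09 60; 0 -0 0.94 -0.29 0.41 -0.09 60; 0 -0 0.94 -0.25 0.43 -0.08 60
0 -0 0.94 -0.21 0.45 -0.09 60
```

Emit:
{"method": "step_arm", "body": {
  "increments": "0 0 0.94 -0.5 -0.06 -0.09 60; 0 0 0.94 -0.5 -0.01 -0.09 60; 0 0 0.94 -0.5 0.03 -0.09 60; 0 0 0.94 -0.49 0.07 -0.09 60; 0 0 0.94 -0.49 0.11 -0.09 60"
}}

```text
t: 9.4
ee_pos: [0.5516, -0.0793, 0.19]
tcp_rot: [0.001, 0.782, 0.624, 0.001]
contact_force: [-0.6, -0.1, 0.3]
opening: 0.0602
grip_force: 0.0
```

Emit:
{"method": "step_arm", "body": {
  "increments": "0 0 0.94 -0.48 0.15 -0.09 60; 0 0 0.94 -0.46 0.18 -0.09 60; 0 0 0.94 -0.45 0.22 -0.09 60; 0 0 0.94 -0.43 0.26 -0.09 60; 0 0 0.94 -0.4 0.29 -0.09 60"
}}

```text
t: 9.9
ee_pos: [0.559, -0.1789, 0.2079]
tcp_rot: [0.001, 0.892, 0.451, 0.001]
contact_force: [-0.2, -1.2, 0.6]
opening: 0.06
grip_force: 0.0
```

Emit:
{"method": "step_arm", "body": {
  "increments": "0 0 0.94 -0.38 0.32 -0.09 60; 0 0 0.94 -0.35 0.35 -0.09 60; 0 0 0.94 -0.32 0.38 -0.09 60; 0 0 0.94 -0.29 0.41 -0.09 60; 0 0 0.94 -0.25 0.43 -0.08 60"
}}

```text
t: 10.4
ee_pos: [0.5665, -0.2781, 0.2255]
tcp_rot: [0.001, 0.966, 0.26, 0.001]
contact_force: [1.1, 0.4, 0.3]
opening: 0.06
grip_force: 0.0
```

Emit:
{"method": "step_arm", "body": {
  "increments": "0 0 0.94 -0.21 0.45 -0.09 60; 0 0 0 0 0 0 60; 0 0 0 0 0 0 60"
}}

```text
t: 10.7
ee_pos: [0.5682, -0.2972, 0.2284]
tcp_rot: [0.0, 0.975, 0.222, 0.0]
contact_force: [-0.2, 0.3, 0.3]
opening: 0.0602
grip_force: 0.0
```

```bash
python3 - <<'E'
from plan import *
import pickle
o,R=state();im,ci=snap('wrist');pickle.dump(ci,open('w4.pkl','wb'));cv2.imwrite('pics/w4.png',im[:,:,::-1])
print(o['ee_pos'],R.as_matrix()[:,1],o['joint_positions'])
E
```

```text
[ 0.5682272  -0.29715019  0.22839011] [ 4.33130117e-01 -9.01331385e-01  1.91109233e-04] [-5.86622970e-01  3.63346153e-01  4.58435012e-01  1.66533853e+00
  5.45778722e-04  2.10700709e+00]
```

View pics/w4.png

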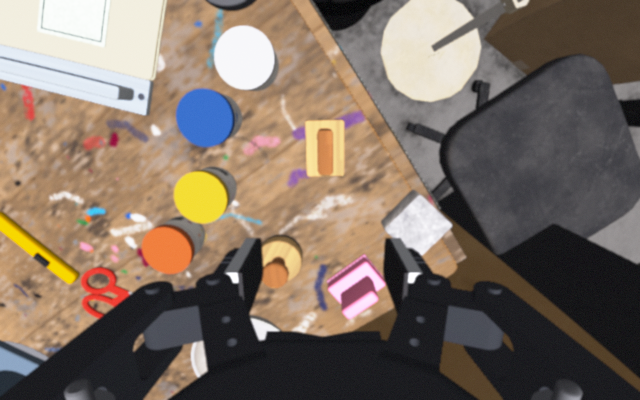

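Wrist view: the brown stamp is at (325,148), with mount corners (306,121), (342,121), (345,176), (307,177). Its bar top spans (317–333, 129–175). The round stamp is at (281,258) and the pink one at (355,288), both clear of it. The straightedge still lies against the book at upper left.

```bash
python3 - <<'E'
from m import *
import pickle
from plan import plan
C['w4']=pickle.load(open('w4.pkl','rb')); W=lambda u,v:('w4',u,v)
a,b=.032,.022
q=lambda u,v,z:onz(C['w4'],u,v,z)[:2].round(4)
print([q(*p,.024) for p in((306,121),(342,121),(345,176),(307,177))],[q(*p,.065) for p in((317,129),(333,129),(333,175),(317,175))])
Q=[((a,-b,.024),S(44,122)),((a,b,.024),S(95,148)),((-a,b,.024),S(125,88)),((-a,b,.024),D(232,490)),((a,-b,.024),D(340,528)),((-a,-b,.024),D(230,530)),((-a,-b,0),D(233,566)),((a,-b,0),D(340,565)),
((a,b,.024),W(306,121)),((a,-b,.024),W(342,121)),((-a,-b,.024),W(345,176)),((-a,b,.024),W(307,177)),((.023,.008,.065),W(317,129)),((.023,-.008,.065),W(333,129)),((-.023,-.008,.065),W(333,175)),((-.023,.008,.065),W(317,175))]
x,r=fit(Q,[.593,-.281,0,.42]);print('ST',x.round(4),np.degrees(x[3]));print(r.round(1).tolist())
plan([x[0],x[1],.09],np.degrees(x[3])-90,40)
E
```

```text
[array([ 0.6143, -0.2543]), array([ 0.6317, -0.2903]), array([ 0.5776, -0.3213]), array([ 0.5574, -0.2821])] [array([ 0.6136, -0.269 ]), array([ 0.6205, -0.2832]), array([ 0.5791, -0.3035]), array([ 0.572 , -0.2888])]
ST [ 0.5961 -0.2862  0.0026  0.4656] 26.67426384920256
[[-2.1, 2.1], [-1.8, -1.2], [0.1, -0.4], [-1.2, -0.9], [0.3, 2.5], [0.4, 3.6], [-0.2, 1.0], [0.1, -0.4], [-1.7, -1.2], [2.2, -1.9], [-0.8, 0.2], [-1.0, -0.2], [-0.6, 0.5], [-0.2, 0.2], [0.2, 0.5], [0.4, 0.8]]
4 rows
-0 -0 -0.05 0.18 0.02 0.86 40; -0 -0 -0.05 0.19 0.02 0.87 40; -0 -0 -0.05 0.18 0.02 0.86 40; -0 -0 -0.05 0.19 0.01 0.87 40
```

Emit:
{"method": "step_arm", "body": {
  "increments": "0 0 -0.05 0.18 0.02 0.86 45; 0 0 -0.05 0.19 0.02 0.87 45; 0 0 -0.05 0.18 0.02 0.86 45; 0 0 -0.05 0.19 0.01 0.87 45; 0 0 0 0 0 0 45"
}}

```text
t: 11.25
ee_pos: [0.5925, -0.2823, 0.0823]
tcp_rot: [-0.005, 0.973, 0.232, -0.004]
contact_force: [-0.5, -0.4, -0.8]
opening: 0.045
grip_force: 0.0
```

```bash
python3 -c "
from plan import *
plan([.5962,-.2861,.030],-63.6,45,N=5)"
```

```text
5 rows
-0.03 0.01 0.02 0.01 0.03 0.26 45; -0.03 0.01 0.02 0.01 0.03 0.26 45; -0.03 0.01 0.02 0.01 0.03 0.26 45; -0.03 0.01 0.02 0.01 0.02 0.26 45; -0.03 0.01 0.02 0.01 0.02 0.27 45
```

Emit:
{"method": "step_arm", "body": {
  "increments": "0 0 0 0 0 0 45; 0 0 0 0 0 0 45"
}}

```text
t: 11.45
ee_pos: [0.5972, -0.287, 0.0925]
tcp_rot: [0.002, 0.973, 0.231, 0.001]
contact_force: [-0.5, 0.6, 0.4]
opening: 0.045
grip_force: 0.0
```

```bash
python3 -c "
from plan import *
o,R=state();print(o['ee_pos'],o['contact_force'],o['qd'])
plan([.5962,-.2861,.030],-63.6,45,N=5)"
```

```text
[ 0.59718783 -0.28704872  0.0924543 ] [-0.52291103  0.60274833  0.41144357] [-0.0058139  -0.01031869  0.02034869 -0.00762235  0.00205934 -0.00042456]
5 rows
0.01 -0 0.01 -0 -0.01 0.31 45; 0.01 -0 0.01 -0 -0.01 0.31 45; 0.01 -0 0.01 -0 -0.01 0.31 45; 0.01 -0 0.01 -0.01 -0 0.32 45; 0.01 -0 0.01 -0 -0.01 0.31 45
```

Some post-move ringing, so I'll slow down. Descending.

Emit:
{"method": "step_arm", "body": {
  "increments": "0 0 0.01 0 0 0.3 45; 0 0 0.01 0 0 0.4 45; 0 0 0.01 0 0 0.4 45; 0 0 0 0 0 0.25 45; 0 0 0 0 0 0.15 45"
}}

```text
t: 11.95
ee_pos: [0.5945, -0.2857, 0.0264]
tcp_rot: [-0.001, 0.973, 0.229, -0.001]
contact_force: [0.8, 0.3, 0.1]
opening: 0.0452
grip_force: 0.0
```

Emit:
{"method": "step_arm", "body": {
  "increments": "0 0 0 0 0 0 45; 0 0 0 0 0 0 45; 0 0 0 0 0 0 45"
}}

```text
t: 12.25
ee_pos: [0.5966, -0.2869, 0.0302]
tcp_rot: [0.001, 0.973, 0.229, 0.001]
contact_force: [-0.2, 0.6, 0.7]
opening: 0.0448
grip_force: 0.0
```

Emit:
{"method": "step_arm", "body": {
  "increments": "0 0 0 0 0 0 30; 0 0 0 0 0 0 20; 0 0 0 0 0 0 5; 0 0 0 0 0 0 5; 0 0 0 0 0 0 5",
  "force": 35
}}

```text
t: 12.75
ee_pos: [0.5964, -0.2867, 0.03]
tcp_rot: [0.0, 0.973, 0.229, 0.0]
contact_force: [-0.5, 0.6, 2.9]
opening: 0.0154
grip_force: 37.6
```

Emit:
{"method": "step_arm", "body": {
  "increments": "0 0 0 0 0 0 5; 0 0 0 0 0 0 5; 0 0 0 0 0 0 5"
}}

```text
t: 13.05
ee_pos: [0.5964, -0.2867, 0.03]
tcp_rot: [0.0, 0.973, 0.229, 0.0]
contact_force: [-0.2, 1.3, 4.2]
opening: 0.0156
grip_force: 37.9
```

Emit:
{"method": "step_arm", "body": {
  "increments": "0 0 0 0 0 -0.1 5; 0 0 0 0 0 -0.2 5; 0 0 0 0 0 -0.4 5; 0 0 0 0 0 -0.6 5; 0 0 0 0 0 -0.7 5"
}}

```text
t: 13.55
ee_pos: [0.5953, -0.2861, 0.1097]
tcp_rot: [-0.001, 0.973, 0.229, -0.001]
contact_force: [0.0, 0.1, -0.4]
opening: 0.0155
grip_force: 37.0
```

Emit:
{"method": "step_arm", "body": {
  "increments": "0 0 0 0 0 -0.7 5; 0 0 0 0 0 -0.6 5; 0 0 0 0 0 -0.4 5; 0 0 0 0 0 -0.2 5; 0 0 0 0 0 0 5"
}}

```text
t: 14.05
ee_pos: [0.5968, -0.2871, 0.1877]
tcp_rot: [0.001, 0.973, 0.229, 0.001]
contact_force: [0.8, 0.1, -1.6]
opening: 0.0154
grip_force: 37.0
```

```bash
python3 -c "
from plan import *
o,R=state();print(o['ee_pos'],o['contact_force'],o['opening'])
plan([.6162,.0352,.18],10.8,5,N=20)"
```

```text
[ 0.59684975 -0.28709018  0.18773419] [ 0.78898061  0.08509448 -1.6161604 ] 0.015383217575413468
20 rows
0 0 -0.74 0.2 -0.35 0.01 5; 0 0 -0.74 0.22 -0.34 0.01 5; 0 0 -0.74 0.24 -0.32 0.01 5; 0 0 -0.74 0.27 -0.3 0.01 5; 0 0 -0.74 0.28 -0.29 0.01 5
0 0 -0.74 0.3 -0.27 0.01 5; 0 0 -0.74 0.32 -0.25 0.01 5; 0 0 -0.74 0.33 -0.23 0.01 5; 0 0 -0.74 0.35 -0.2 0.01 5; 0 0 -0.74 0.36 -0.18 0.01 5
0 0 -0.74 0.37 -0.16 0.01 5; 0 0 -0.74 0.38 -0.13 0.01 5; 0 0 -0.74 0.39 -0.11 0.01 5; 0 0 -0.74 0.4 -0.08 0.01 5; 0 0 -0.74 0.4 -0.06 0.01 5
0 0 -0.74 0.4 -0.03 0.01 5; 0 0 -0.74 0.4 -0.01 0 5; 0 0 -0.74 0.4 0.02 0.01 5; 0 0 -0.74 0.4 0.05 0 5; 0 0 -0.74 0.41 0.08 0.01 5
```

Lifted, weight 1.2–1.6 N, grip steady. Carrying it over.

Emit:
{"method": "step_arm", "body": {
  "increments": "0 0 -0.74 0.2 -0.35 0.01 5; 0 0 -0.74 0.22 -0.34 0.01 5; 0 0 -0.74 0.24 -0.32 0.01 5; 0 0 -0.74 0.27 -0.3 0.01 5; 0 0 -0.74 0.28 -0.29 0.01 5"
}}

```text
t: 14.55
ee_pos: [0.5996, -0.2051, 0.1814]
tcp_rot: [-0.001, 0.923, 0.384, -0.001]
contact_force: [0.2, 0.2, -2.1]
opening: 0.0158
grip_force: 37.0
```

Emit:
{"method": "step_arm", "body": {
  "increments": "0 0 -0.74 0.3 -0.27 0.01 5; 0 0 -0.74 0.32 -0.25 0.01 5; 0 0 -0.74 0.33 -0.23 0.01 5; 0 0 -0.74 0.35 -0.2 0.01 5; 0 0 -0.74 0.36 -0.18 0.01 5"
}}

```text
t: 15.05
ee_pos: [0.6044, -0.1246, 0.1795]
tcp_rot: [-0.001, 0.85, 0.527, -0.001]
contact_force: [-0.6, -0.5, -1.3]
opening: 0.0157
grip_force: 37.0
```

Emit:
{"method": "step_arm", "body": {
  "increments": "0 0 -0.74 0.37 -0.16 0.01 5; 0 0 -0.74 0.38 -0.13 0.01 5; 0 0 -0.74 0.39 -0.11 0.01 5; 0 0 -0.74 0.4 -0.08 0.01 5; 0 0 -0.74 0.4 -0.06 0.01 5"
}}

```text
t: 15.55
ee_pos: [0.6093, -0.044, 0.1775]
tcp_rot: [-0.001, 0.754, 0.657, -0.001]
contact_force: [0.1, -0.3, -1.5]
opening: 0.0155
grip_force: 37.0
```

Emit:
{"method": "step_arm", "body": {
  "increments": "0 0 -0.74 0.4 -0.03 0.01 5; 0 0 -0.74 0.4 -0.01 0 5; 0 0 -0.74 0.4 0.02 0.01 5; 0 0 -0.74 0.4 0.05 0 5; 0 0 -0.74 0.41 0.08 0.01 5"
}}

```text
t: 16.05
ee_pos: [0.6145, 0.0366, 0.1763]
tcp_rot: [-0.001, 0.638, 0.77, -0.001]
contact_force: [0.4, 0.3, -2.1]
opening: 0.0155
grip_force: 37.0
```

Emit:
{"method": "step_arm", "body": {
  "increments": "0 0 0 0 0 0 5; 0 0 0 0 0 0 5; 0 0 0 0 0 0 5"
}}

```text
t: 16.35
ee_pos: [0.615, 0.0352, 0.1774]
tcp_rot: [-0.0, 0.64, 0.768, -0.001]
contact_force: [0.6, -0.2, -0.9]
opening: 0.0154
grip_force: 37.1
```

```bash
python3 - <<'E'
from plan import *
import pickle
o,R=state();print(o['ee_pos'],o['opening'])
im,ci=snap('wrist');pickle.dump(ci,open('w5.pkl','wb'));cv2.imwrite('pics/w5.png',im[:,:,::-1])
plan([.6162,.0352,.09],10.8,5,N=5)
E
```

```text
[0.61503626 0.03519025 0.17738362] 0.015381912933009058
5 rows
-0 0 -0.02 -0 0.01 0.44 5; -0 0 -0.02 -0 0 0.44 5; -0 0 -0.02 -0 0.01 0.44 5; -0 0 -0.02 -0 0 0.44 5; -0 0 -0.02 -0 0.01 0.43 5
```

View pics/w5.png

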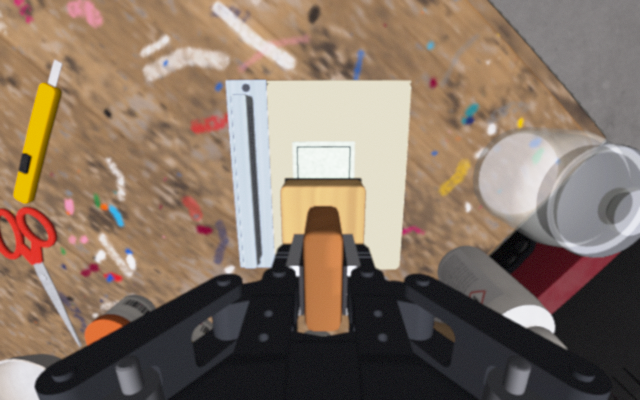

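The stamp is held over the label and the straightedge is flush with the book. The mount's far edge runs (282,181)–(364,181). The label's far corners are (293,142) and (355,143). The book's far corners are about (267,81) and (412,80).

```bash
python3 - <<'E'
from plan import *
import pickle
ci=pickle.load(open('w5.pkl','rb'));q=lambda u,v,z:onz(ci,u,v,z)
d=lambda a,b:np.degrees(np.arctan2(b[1]-a[1],b[0]-a[0]))
z=.1774-.006;A,B=q(282,181,z),q(364,181,z);t=np.array([-np.sin(np.radians(10.6)),np.cos(np.radians(10.6)),0])
print('mount',d(A,B),np.linalg.norm(A-B),'ctr',(A+B)/2-.032*t)
l,r=q(293,142,.0112),q(355,143,.0112);print('label',d(l,r),np.linalg.norm(l-r),(l+r)/2-.042*t)
a,b,c=q(267,80,.011),q(412,80,.011),q(400,268,.011);print('book',a,b,d(a,b),np.linalg.norm(a-b),d(c,b)-90)
print('SE L edge',d(q(242,268,.01),q(226,81,.01))-90,'label from book', b-np.array([.9823,.1874,0])*.085-.1005*np.array([-.1874,.9823,0]))
print(observe()['ee_pos'])
E
```

```text
mount 10.451100004251751 0.04107238234440116 ctr [0.6142411  0.03780015 0.1714    ]
label 9.531652659352261 0.06234302994634454 [0.61607051 0.03323356 0.0112    ]
book [0.54350705 0.12338314 0.011     ] [0.68087455 0.1490224  0.011     ] 10.572446991438927 0.13973976459818618 10.83600156327725
SE L edge 11.003073841499273 label from book [0.61621275 0.03437225 0.011     ]
[0.61518287 0.03505172 0.1776499 ]
```

```bash
python3 - <<'E'
import cv2
im=cv2.imread('pics/w5.png')
print([(r,*im[r,295].tolist()) for r in range(174,206)])
for r in (180,182,185,190,195,200): print(r,[(c,int(im[r,c].sum())) for c in [*range(276,290,1)]],[(c,int(im[r,c].sum())) for c in range(358,372)])
E
```

```text
[(174, 237, 243, 237), (175, 238, 243, 237), (176, 236, 242, 235), (177, 206, 215, 204), (178, 128, 135, 129), (179, 59, 68, 76), (180, 48, 70, 90), (181, 53, 80, 102), (182, 55, 85, 108), (183, 56, 88, 113), (184, 59, 93, 120), (185, 72, 113, 143), (186, 96, 146, 181), (187, 118, 174, 217), (188, 130, 194, 231), (189, 134, 198, 234), (190, 132, 196, 233), (191, 133, 197, 233), (192, 133, 198, 233), (193, 134, 197, 233), (194, 133, 197, 233), (195, 133, 195, 232), (196, 135, 198, 233), (197, 134, 196, 233), (198, 132, 197, 233), (199, 133, 198, 234), (200, 134, 198, 233), (201, 134, 197, 234), (202, 133, 199, 233), (203, 134, 199, 234), (204, 136, 199, 234), (205, 133, 199, 234)]
180 [(276, 661), (277, 658), (278, 655), (279, 651), (280, 654), (281, 659), (282, 659), (283, 620), (284, 474), (285, 282), (286, 171), (287, 177), (288, 195), (289, 194)] [(358, 188), (359, 178), (360, 243), (361, 410), (362, 579), (363, 649), (364, 656), (365, 657), (366, 660), (367, 656), (368, 661), (369, 657), (370, 660), (371, 655)]
182 [(276, 655), (277, 659), (278, 657), (279, 658), (280, 657), (281
[... 940 characters left out ...]
57), (371, 655)]
195 [(276, 657), (277, 660), (278, 656), (279, 628), (280, 561), (281, 540), (282, 560), (283, 578), (284, 579), (285, 581), (286, 579), (287, 580), (288, 578), (289, 572)] [(358, 570), (359, 576), (360, 571), (361, 565), (362, 560), (363, 548), (364, 535), (365, 529), (366, 600), (367, 649), (368, 658), (369, 659), (370, 656), (371, 656)]
200 [(276, 656), (277, 659), (278, 657), (279, 631), (280, 571), (281, 541), (282, 557), (283, 577), (284, 586), (285, 580), (286, 586), (287, 580), (288, 576), (289, 575)] [(358, 572), (359, 570), (360, 567), (361, 568), (362, 558), (363, 547), (364, 531), (365, 538), (366, 613), (367, 649), (368, 654), (369, 655), (370, 656), (371, 655)]
```

```bash
python3 - <<'E'
from m import *
import pickle
C['w5']=pickle.load(open('w5.pkl','rb'));W=lambda u,v:('w5',u,v)
print(C['w5']['K'][0][0])
# bottom edge row 178 is at far end; stamp local: +x=tool x (far), +y=tool y(right)... tool-frame yaw
a,b=.032,.022
# local axes: X = across (tool y), Y = along far
Q=[((-b,a,.024),W(279.7,186)),((b,a,.024),W(366,186)),((-b,a,.001),W(284.3,178.3)),((b,a,.001),W(361.3,178.3))]
x,r=fit(Q,[.615,.035,.147,.185]);print(x,np.degrees(x[3]),r.round(1).tolist())
E
```

```text
304.68573465724836
[0.61463041 0.0347054  0.14640833 0.1824138 ] 10.451540759654721 [[-0.3, 0.6], [0.2, 0.6], [0.6, -0.7], [-0.5, -0.7]]
```

```bash
python3 -c "
from plan import *
o,R=state();y=R.as_matrix()[:,1];print(np.degrees(np.arctan2(y[1],y[0])),R.as_matrix()[:,2])
plan([.6167,.0350,.063],10.8,5,N=10)"
```

```text
10.402048065346037 [-8.43934719e-04 -3.66794991e-04 -9.99999577e-01]
10 rows
-0 0 -0.01 -0 0 0.29 5; -0 0 -0.01 -0 0 0.29 5; -0 0 -0.01 -0 0 0.29 5; -0 0 -0.01 -0 0.01 0.29 5; -0 0 -0.01 -0 0 0.28 5
-0 0 -0.01 -0 0.01 0.29 5; -0 0 -0.01 -0 0 0.28 5; -0 0 -0.01 -0 0.01 0.29 5; -0 0 -0.01 -0 0 0.28 5; -0 0 -0.01 -0.01 0.01 0.29 5
```

Emit:
{"method": "step_arm", "body": {
  "increments": "0 0 -0.02 0 0.01 0.2 5; 0 0 -0.02 0 0.01 0.4 5; 0 0 -0.02 0 0.01 0.5 5; 0 0 -0.02 0 0.01 0.5 5; 0 0 0 0 0.01 0.4 5"
}}

```text
t: 16.9
ee_pos: [0.6166, 0.0357, 0.096]
tcp_rot: [-0.001, 0.637, 0.771, -0.001]
contact_force: [0.2, 0.1, -1.2]
opening: 0.0157
grip_force: 37.0
```

Emit:
{"method": "step_arm", "body": {
  "increments": "0 0 0 0 0 0.3 5; 0 0 0 0 0 0.2 5; 0 0 0 0 0 0.1 5; 0 0 0 0 0 0.05 5; 0 0 0 0 0 0 5"
}}

```text
t: 17.4
ee_pos: [0.6178, 0.0362, 0.0726]
tcp_rot: [0.0, 0.637, 0.771, 0.0]
contact_force: [0.5, 0.0, -1.7]
opening: 0.0155
grip_force: 37.0
```

Emit:
{"method": "step_arm", "body": {
  "increments": "0 0 0 0 0 0 5; 0 0 0 0 0 0 5; 0 0 0 0 0 0 5; 0 0 0 0 0 0 5"
}}

```text
t: 17.8
ee_pos: [0.6176, 0.0363, 0.0725]
tcp_rot: [0.0, 0.637, 0.771, 0.0]
contact_force: [0.0, -0.0, -1.9]
opening: 0.0156
grip_force: 37.0
```

```bash
python3 -c "
from plan import *
plan([.6167,.0350,.0532],10.8,5,N=4)"
```

```text
4 rows
0 0 0 -0.01 -0.01 0.12 5; 0 0 0 -0.01 -0.01 0.12 5; 0 0 0 -0 -0 0.12 5; 0 0 0 -0.01 -0.01 0.12 5
```

Emit:
{"method": "step_arm", "body": {
  "increments": "0 0 0 -0.01 -0.01 0.1 5; 0 0 0 -0.01 -0.01 0.14 5; 0 0 0 0 0 0.12 5; 0 0 0 -0.01 -0.01 0.08 5; 0 0 0 0 0 0.04 5"
}}

```text
t: 18.3
ee_pos: [0.6158, 0.0348, 0.0519]
tcp_rot: [-0.001, 0.637, 0.771, -0.0]
contact_force: [-0.6, 0.6, -2.6]
opening: 0.0156
grip_force: 37.0
```

Emit:
{"method": "step_arm", "body": {
  "increments": "0 0 0 0 0 0 5; 0 0 0 0 0 0 5; 0 0 0 0 0 0 5; 0 0 0 0 0 0 5"
}}

```text
t: 18.7
ee_pos: [0.6167, 0.0349, 0.0533]
tcp_rot: [0.0, 0.637, 0.771, 0.0]
contact_force: [-1.2, -0.2, -1.9]
opening: 0.0156
grip_force: 37.0
```

```bash
python3 - <<'E'
from plan import *
o,R=state();y=R.as_matrix()[:,1];print(o['t'],o['ee_pos'],o['contact_force'],np.degrees(np.arctan2(y[1],y[0])),R.as_matrix()[:,2])
a=snap('side')[0][130:240,290:450];b=snap('scene')[0][170:340,270:460];c=snap('wrist')[0][20:300,180:460]
r=lambda i,w,h:cv2.resize(i,(w,h),interpolation=3)
cv2.imwrite('pics/fin.png',np.vstack([np.hstack([r(b,335,300),r(c,300,300)]),r(a,435,300)[:, :].copy() if 0 else np.hstack([r(a,436,300),np.zeros((300,199,3),np.uint8)])])[:,:,::-1])
E
```

```text
18.7 [0.61670313 0.03489072 0.05326448] [-1.16424457 -0.23188778 -1.88172392] 10.895067803705416 [ 6.43793749e-04 -2.07907388e-05 -9.99999793e-01]
```

View pics/fin.png

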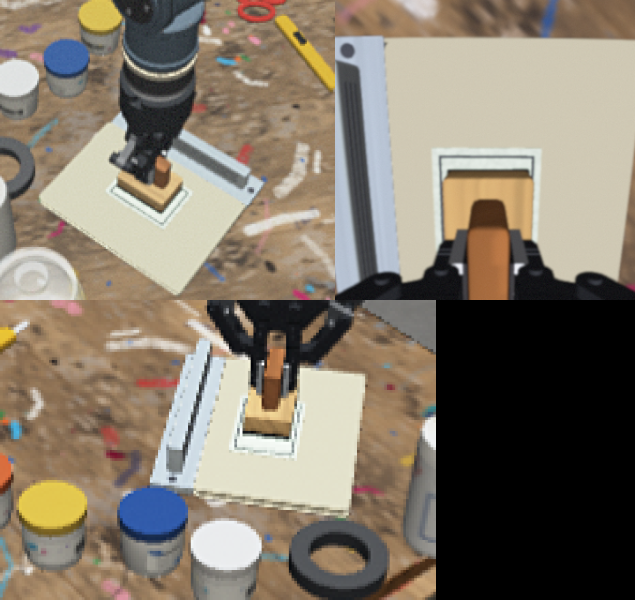

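The final views show the stamp hovering inside the label border, parallel to the straightedge. The straightedge is flush with the book and the pots in view are standing.

```bash
python3 -c "
from station import sign_off
print(sign_off())"
```

```text
the job is handed in; nothing more can be done
None
```

The job is handed in, about 19 s into the 61 s allowed: the straightedge lies released, flush against and centred along the book's robot-side edge, and the brown stamp is held level about 1 cm above the label, centred on it and parallel to the straightedge; I made no separate end check of the round stamp and one pot, but the stamp's underside passed well above the row of pots.

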